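# Put the lens and the slide rack away under their dust covers

## Robot

A 6-joint arm with a two-finger parallel gripper is mounted at the origin on the work surface. World frame = base frame: x ahead of the robot, y to its left, z up, the work surface at z = 0. Lengths are in m, angles in degrees, forces in N, time in s.
With the tool pointing down it reaches from about 0.25 to 0.725 m from the base axis. Payload 9.7 kg.
Tool frame: the origin (TCP) lies between the finger pads; the fingertips stand 17 mm ahead of it and the grasp point (between the pads) lies 2 mm behind it; z points along the fingers, y is the direction in which the jaws open and shut (so a half turn about z gives the same grasp; the last joint's range is limited). The gripper opens to 85 mm and grips with 20 to 120 N. Pads are 22 mm wide; open, the fingers measure 114 mm over their backs; the gripper's body (76 mm by 85 mm) begins 54 mm behind the grasp point. The pads swing forward as they close: fully open they stand 13 mm farther back than shut.
Start: joints at [-76.146, 4.979, 10.078, 95.1, 0, 90], TCP at [0.132, -0.534, 0.248] pointing down, gripper open.
Joint ranges: [-179.16, 179.16], [-48.56, 103.87], [-65.8, 70.77], [-126.05, 130.52], [-82.76, 87.17], [-180, 180]. Speed limits (degrees/s): [127.2, 127.2, 147.25, 180, 180, 180].

## Interface

Orientations are given as [roll, pitch, yaw] about the fixed x, y, z axes, in that order (R = Rz(yaw) Ry(pitch) Rx(roll)).
In Python, from workcell import monitor, cams, order gives the robot as it stands. The module is installed in compiled form; this text tells all that it offers.
- The arm moves only by the shell command python3 -m handwheel 'ROWS' [OPENING] [FORCE]. ROWS is JSON, a list of rows, each a list of 6 numbers: the shift along the tool's x, y, z in m, then the turn, a rotation vector about the tool's x, y, z in degrees. In form: [[tx, ty, tz, wx, wy, wz], ...]. A call has exactly 8 rows; each row shifts and turns the commanded pose from where the row before left it, along the tool's axes as they then stand; what a row does not reach is not made up. A row lasts 1/12 s, in which the tool goes at most 41.7 mm and 7.16 degrees, less where a joint would pass 70% of its speed; a pose out of reach is approached as far as the arm can. A call is refused whole if a number of a shift passes 0.0417 or a number of a turn 7.16, either way. A call with a gripper value outside its range is refused whole. OPENING is the opening, from -1 (shut) to 1 (fully open), set as the call begins (- or left out, the last holds). The fingers move at their own pace and stop on an object; FORCE is the grip in N (left out, the last holds). Time passes only in rows, so rows that do not move let the fingers close, or fill a call up. It gives the time, the measured TCP pose, the force and the opening at its end, in the units of the state.
- monitor.get_obs(): the state, without advancing time (a new reading comes with each control period).
- cams.camera(name): name is "side" or "top"; returns a dict with "img" (480x640x3 uint8, red, green, blue), "depth" (480x640 float32, m along the optical axis (not along the pixel's ray), 0 where there is no reading), "fx", "fy", "cx", "cy" (pixels), "distortion" ([k1, k2, p1, p2, k3] as OpenCV has them; the pictures are not rectified), "rvec" (rotation vector, rad) and "tvec" (3), from world to camera coordinates, as OpenCV has them. Camera axes: x right, y down, z forward; pixel columns grow to the right and rows downward; lengths in m; the calibration is good to about 2 mm. A picture is of the moment at which its call begins.
- order.job_done(): hands the job in, once; it reports no verdict.
The state is a dict: "time": time; "q": joint angles; "qd": joint speeds; "joint_efforts": joint torques, N m; "ee_pos": TCP position; "tcp_rot": TCP orientation; "wrist_force": force on the tool from outside, world axes, zero at the start; "torque": the same for the moment, N m; "opening": finger opening in m.
Only numpy, scipy, OpenCV 4.12 (cv2) and the standard library are available. Lean on these libraries where they do the work, as an engineer would, in place of code of your own. Each camera call takes 0.05 s, during which the arm holds its last target. There are 200 camera calls.

## Task

Put the microscope's spare lens and the slide rack away under their dust covers, the round set first and completely: stand the lens upright in the middle of the round dish and put the round cover over it, and only then set the slide rack in the middle of the oblong tray, lined up with the tray, and put the oblong cover over it, also lined up. Each cover must stand flat on the floor of its dish or tray, well centred and clear of the rim; set everything down gently, without dropping it, and leave the bottle and the two vials standing where they are.

Things in the scene. Friction and masses are not known exactly. Their poses are not given: they have to be found in the camera images.
- round_dish: Shallow round white dish, fixed to the table wherever it stands: outer diameter 124 mm, inner diameter 116 mm, rim 14 mm high, floor 4 mm thick. Origin: centre of its underside, on the table; z up.
- oblong_tray: Shallow oblong white tray, fixed to the table wherever it stands: outside 146 mm along its x by 96 mm along its y, rim 14 mm high, walls 4 mm (inside 138 by 88 mm), floor 4 mm thick. Origin: centre of its underside, on the table; z up.
- lens: Spare microscope lens standing upright on the table: a steel cylinder 40 mm in diameter up to 46 mm height (with a black and a brass band), then tapering to a 26 mm nose, 58 mm high in all; about 130 g. Origin: centre of its underside; z up along its axis. Grip it across the 40 mm barrel, best 30 to 42 mm above its foot.
- slide_rack: Grey plastic rack with five glass slides on edge, standing on the table: 84 mm along its x by 34 mm along its y, slides and end walls 30 mm high; over it, along x, runs a carrying bar 84 mm long, 12 mm wide (y) and 12 mm tall, from 50 to 62 mm above the foot, open beneath. 62 mm high in all; about 140 g. Origin: centre of its underside; z up. Grip the middle of the bar across y. Same either way round.
- round_cover: Round steel dust cover, open below, standing on the table: outer diameter 92 mm, inner 86 mm, inside height 66 mm, flat top at 70 mm; on the top in the middle a round black knob 22 mm in diameter from 77 to 97 mm above the lower rim (on a thinner neck). About 200 g. Origin: centre of the lower rim's plane; z up.
- oblong_cover: Oblong steel dust cover, open below, standing on the table: outside 114 mm along its x by 64 mm along its y, inside 108 by 58 mm, inside height 68 mm, flat top at 72 mm; on the top in the middle, along x, a black grip bar 60 mm long, 14 mm wide (y), from 79 to 97 mm above the lower rim (on two feet). About 260 g. Origin: centre of the lower rim's plane; z up. Grip the bar across y. Same either way round.
- oil_bottle: Bystander, loose: brown glass bottle with a black cap, 38 mm in diameter, 75 mm high. Origin: centre of its underside. Leave it standing where it is.
- vial_left: Bystander, loose: small clear vial with a white cap, 22 mm in diameter, 36 mm high, on the robot's left (+y). Origin: centre of its underside. Leave it standing where it is.
- vial_right: Bystander, loose: the same kind of vial on the robot's right (-y). Origin: centre of its underside. Leave it standing where it is.
Things that resemble listed ones, but are neither listed nor needed, are in the scene too. What is shaped like the round_cover but blue or green is not meant.

How it is judged (in metres and radians):
On the way, in this order (a step that is already met when the one before it is completed fails the run):
1. the lens stands upright in the middle of the round dish, let go (horizontal distance between lens and round_dish below 0.022 m and z of lens in the frame of round_dish between 0.001 and 0.008 m and angle between lens's own z axis and vertical below 0.06 rad and contact force between lens and the fingers below 0.1 N and linear speed of lens below 0.02 m/s and angular speed of lens below 0.2 rad/s), for 0.2 s.
2. the round cover stands flat in the round dish over the lens, let go (horizontal distance between round_cover and round_dish below 0.014 m and z of round_cover in the frame of round_dish between 0.001 and 0.008 m and angle between round_cover's own z axis and vertical below 0.04 rad and contact force between round_cover and the fingers below 0.1 N and linear speed of round_cover below 0.02 m/s and angular speed of round_cover below 0.2 rad/s), for 0.2 s.
3. the slide rack stands in the middle of the oblong tray, lined up with it, let go (horizontal distance between slide_rack and oblong_tray below 0.02 m and z of slide_rack in the frame of oblong_tray between 0.001 and 0.008 m and angle between slide_rack's own z axis and vertical below 0.06 rad and angle between the x axis of slide_rack and the x axis of oblong_tray, either way round below 0.25 rad and contact force between slide_rack and the fingers below 0.1 N and linear speed of slide_rack below 0.02 m/s and angular speed of slide_rack below 0.2 rad/s), for 0.2 s.
4. the oblong cover stands flat in the oblong tray over the rack, let go (horizontal distance between oblong_cover and oblong_tray below 0.018 m and z of oblong_cover in the frame of oblong_tray between 0.001 and 0.008 m and angle between oblong_cover's own z axis and vertical below 0.04 rad and angle between the x axis of oblong_cover and the x axis of oblong_tray, either way round below 0.25 rad and contact force between oblong_cover and the fingers below 0.1 N and linear speed of oblong_cover below 0.02 m/s and angular speed of oblong_cover below 0.2 rad/s), for 0.2 s.
At the end, for the whole second after the job is handed in: Lens upright on the round dish's floor within 22 mm of its centre, round cover flat over it within 14 mm; slide rack upright on the oblong tray's floor within 20 mm and 0.25 rad of its centre and direction, oblong cover flat over it within 18 mm and 0.25 rad. All released and at rest (all of step 1 and all of step 2 and all of step 3 and all of step 4); the robot touches nothing.
It fails at once if the bottle or a vial pushed more than 30 mm from its place or tipped over ((distance of oil_bottle from where it was at the start of the episode above 0.03 m or angle between oil_bottle's own z axis and vertical above 0.5 rad) or (distance of vial_left from where it was at the start of the episode above 0.03 m or angle between vial_left's own z axis and vertical above 0.5 rad) or (distance of vial_right from where it was at the start of the episode above 0.03 m or angle between vial_right's own z axis and vertical above 0.5 rad)).
It fails at once if the lens, the rack or a cover dropped into its dish or tray (faster than 0.5 m/s just above the floor) ((horizontal distance between lens and round_dish below 0.06 m and z of lens in the frame of round_dish below 0.02 m and linear speed of lens above 0.5 m/s) or (horizontal distance between round_cover and round_dish below 0.06 m and z of round_cover in the frame of round_dish below 0.02 m and linear speed of round_cover above 0.5 m/s) or (horizontal distance between slide_rack and oblong_tray below 0.06 m and z of slide_rack in the frame of oblong_tray below 0.02 m and linear speed of slide_rack above 0.5 m/s) or (horizontal distance between oblong_cover and oblong_tray below 0.06 m and z of oblong_cover in the frame of oblong_tray below 0.02 m and linear speed of oblong_cover above 0.5 m/s)).
It also fails if it takes over 131 s, if anything falls off the work surface, if the arm or the gripper's body presses on something with over 40 N, if the wrist force passes 120 N, or if a joint passes its speed limit or range.

## Working session

There is one attempt and no reset: what is moved stays moved. The work goes in short steps, Python scripts to look and compute and a shell command to move; the robot and the scene stay as the last step left them, time stands still between calls to the robot, and variables do not carry over. Pictures are saved under pics/ and viewed, about 12 in all and at most 16, crops included, and the job is handed in when it is done.

```bash
mkdir -p pics
cat > h.py <<'E'
import numpy as np, cv2
from workcell import monitor, cams, order
def shot(n):
    c=cams.camera(n); c['K']=np.array([[c['fx'],0,c['cx']],[0,c['fy'],c['cy']],[0,0,1]],float)
    c['D']=np.array(c['distortion'],float); c['R']=cv2.Rodrigues(np.array(c['rvec'],float))[0]; c['t']=np.array(c['tvec'],float).ravel(); return c
def save(c,f): cv2.imwrite(f,c['img'][:,:,::-1])
def ray(c,uv):
    p=cv2.undistortPoints(np.array(uv,float).reshape(-1,1,2),c['K'],c['D']).reshape(-1,2)
    d=np.c_[p,np.ones(len(p))]
    return -c['R'].T@c['t'], d@c['R'], d
def plane(c,uv,z):
    o,d,_=ray(c,uv); return o+d*((z-o[2])/d[:,2])[:,None]
def cloud(c):
    H,W=c['depth'].shape; uv=np.stack(np.meshgrid(np.arange(W),np.arange(H)),-1).reshape(-1,2)
    _,_,d=ray(c,uv); P=d*c['depth'].reshape(-1,1); return ((P-c['t'])@c['R']).reshape(H,W,3)
E
python3 - <<'E'
from h import *
for n in('top','side'):
    c=shot(n); save(c,f'pics/{n}0.png'); print(n,-c['R'].T@c['t'],c['fx'],c['D'],c['R'][2])
    np.savez(f'{n}0.npz',**{k:c[k] for k in('img','depth','K','D','R','t')})
print(monitor.get_obs())
E
```

```text
top [0.34681622 0.02446407 1.10937832] 557.9839982556878 [-0.00063175  0.          0.          0.          0.        ] [ 0.12321197 -0.01325165 -0.99229189]
side [0.19815082 0.55496522 0.73687709] 449.67304244332456 [-0.05684981  0.          0.          0.          0.        ] [ 0.27612021 -0.6027656  -0.74861957]
{'time': 0.1, 'q': array([-7.61458195e+01,  5.00923680e+00,  1.00384822e+01,  9.50992818e+01,
        1.08347359e-03,  9.00006538e+01]), 'qd': array([-0.03191866, -0.08542399,  0.10119709,  0.01769394,  0.09651401,
       -0.00023451]), 'joint_efforts': array([-1.03442289e-03, -5.21560979e+01,  4.65652907e+01,  1.60997780e-02,
        1.07110443e-04,  1.07196334e-05]), 'ee_pos': array([ 0.13165919, -0.5338193 ,  0.24763701]), 'tcp_rot': array([-1.79929964e+02, -1.08267354e-03,  1.38535253e+01]), 'wrist_force': array([-0.25940118, -0.35888232, -0.38623483]), 'torque': array([-0.00394112,  0.06205363, -0.06937116]), 'opening': 0.08567302336419144}
```

View pics/top0.png

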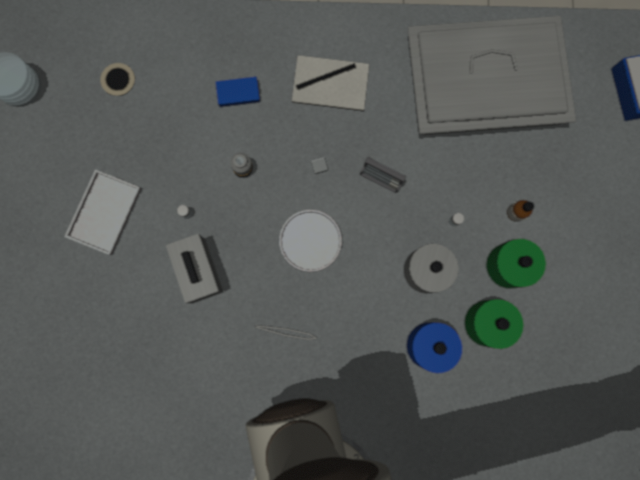

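View pics/side0.png

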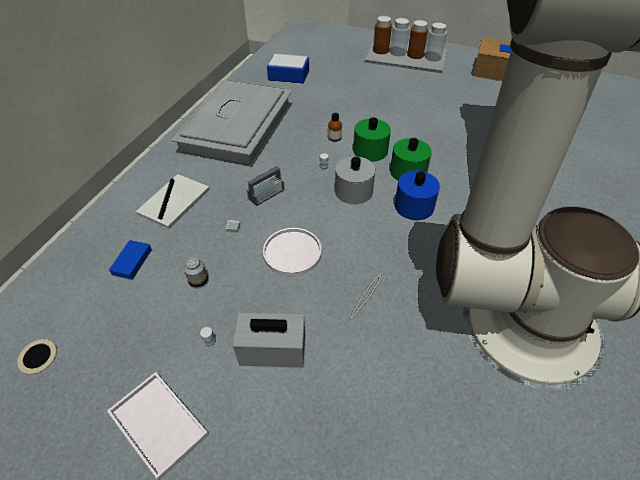

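The top view shows the lens at about (242,165), the rack (383,175), the round dish (311,240), the grey round cover (433,268), the tray (102,212) and the oblong cover (193,268). The vials are at (183,211) and (457,219), the bottle at (523,209). The side view agrees with this.

```bash
cat >> h.py <<'E'
def top_of(c,box,zlo,zhi,C=None):
    "points in pixel box (u0,v0,u1,v1) with height in range"
    C=cloud(c) if C is None else C
    u0,v0,u1,v1=box; P=C[v0:v1,u0:u1].reshape(-1,3); return P[(P[:,2]>zlo)&(P[:,2]<zhi)]
def rect(P):
    (x,y),(w,h),a=cv2.minAreaRect((P[:,:2]*1000).astype(np.float32))
    if w<h: w,h,a=h,w,a+90
    return np.round([x,y,w,h,(a+90)%180-90],1)
E
python3 - <<'E'
from h import *
for n,boxes in {'top':dict(lens=(225,145,262,185,.035,.07),rack=(350,145,415,200,.045,.07),rcov=(400,235,465,300,.06,.08),rknob=(400,235,465,300,.088,.11),ocov=(160,225,225,310,.064,.08),obar=(160,225,225,310,.088,.11),dish=(270,200,350,280,.009,.03),tray=(55,160,150,265,.009,.03),vl=(172,200,195,222,.02,.05),vr=(445,208,470,230,.02,.05),bot=(505,195,540,225,.05,.1)),
 'side':dict(lens=(180,250,215,290,.035,.07),rack=(245,160,290,205,.045,.07),rknob=(335,150,380,205,.088,.11),rcov=(330,150,380,205,.06,.08),ocov=(225,305,310,370,.064,.08),obar=(225,305,310,370,.088,.11),dish=(255,220,330,280,.009,.03),tray=(100,365,215,480,.009,.03))}.items():
    c=dict(np.load(n+'0.npz')); C=cloud(c)
    for k,b in boxes.items():
        P=top_of(c,b[:4],*b[4:],C); print(n,k,len(P),rect(P) if len(P)>4 else '', np.round(np.median(P[:,2])*1000) if len(P) else '')
c=dict(np.load('top0.npz')); g=cv2.cvtColor(c['img'],cv2.COLOR_RGB2GRAY)
# colour masks
m=(g<45).astype(np.uint8)
for k,b,z in(('rknob',(415,250,455,285),.097),('obar',(175,240,210,290),.097)):
    u0,v0,u1,v1=b; y,x=np.nonzero(m[v0:v1,u0:u1]); print(k,rect(plane(c,np.c_[x+u0,y+v0],z)),plane(c,[[x.mean()+u0,y.mean()+v0]],.09))
m=(g>150).astype(np.uint8)
cs,_=cv2.findContours(m,cv2.RETR_EXTERNAL,cv2.CHAIN_APPROX_NONE)
for q in cs:
    if cv2.contourArea(q)>1500: print('white',q.reshape(-1,2).mean(0),rect(plane(c,q,.014)))
E
```

```text
top lens 344 [635.1 155.9  39.1  38.4 -41.1] 52.0
top rack 325 [ 624.6 -125.5   83.9   13.7   63.1] 61.0
top rcov 1766 [ 434.5 -215.2   91.2   90.6   65.4] 70.0
top rknob 122 [ 434.4 -215.    21.4   20.2   87.9] 97.0
top ocov 1865 [426.  236.7 114.6  65.2  21.2] 72.0
top obar 280 [425.7 236.3  59.8  14.8  21.9] 97.0
top dish 441 [489.1  16.7 122.5 121.2   1.5] 14.0
top tray 651 [538.5 429.3 146.4  97.  -20.7] 14.0
top vl 113 [539.9 266.4  20.6  20.2 -43.8] 36.0
top vr 119 [ 535.7 -272.2   21.1   20.8  -45.1] 36.0
top bot 212 [ 554.5 -394.1   31.3   28.    19.3] 59.0
side lens 341 [634.7 158.1  39.7  34.2  54.3] 51.0
side rack 251 [ 628.4 -124.7   84.5   15.2   63.6] 61.0
side rknob 73 [ 437.5 -214.4   20.7   20.4   11.1] 97.0
side rcov 849 [ 438.8 -215.9   95.2   89.8  -70.8] 71.0
side ocov 1977 [428.1 235.8 113.6  66.6  20.4] 73.0
side obar 362 [428.  236.6  59.3  15.8  21.1] 97.0
side dish 438 [491.8  16.9 124.4 121.3 -61.6] 14.0
side tray 962 [541.3 429.4 149.5  97.  -20.4] 15.0
rknob [ 434.4 -214.4   18.6   16.5  -88.9] [[ 0.435081   -0.21596183  0.09      ]]
obar [436.5 218.8  67.9  47.4  20.8] [[0.43284723 0.22885683 0.09      ]]
```

```bash
python3 -m handwheel '[[0.0272,-0.0229,0,0,0,0],[0.0272,-0.0229,0,0,0,0],[0.0272,-0.0229,0,0,0,0],[0.0272,-0.0229,0,0,0,0],[0.0272,-0.0229,0,0,0,0],[0.0272,-0.0229,0,0,0,0],[0.0272,-0.0229,0,0,0,0],[0.0272,-0.0229,0,0,0,0]]' 1 40
python3 -m handwheel '[[0.0272,-0.0229,0,0,0,0],[0.0272,-0.0229,0,0,0,0],[0.0272,-0.0229,0,0,0,0],[0.0272,-0.0229,0,0,0,0],[0.0272,-0.0229,0,0,0,0],[0.0272,-0.0229,0,0,0,0],[0.0272,-0.0229,0,0,0,0],[0.0272,-0.0229,0,0,0,0]]'
python3 -m handwheel '[[0.0272,-0.0229,0,0,0,0],[0.0272,-0.0229,0,0,0,0],[0.0272,-0.0229,0,0,0,0],[0.0272,-0.0229,0,0,0,0],[0.0272,-0.0229,0,0,0,0],[0.0272,-0.0229,0,0,0,0],[0.0272,-0.0229,0,0,0,0],[0.0272,-0.0229,0,0,0,0]]'
python3 -m handwheel '[[0,0,0.03,0,0,0],[0,0,0.03,0,0,0],[0,0,0.03,0,0,0],[0,0,0,0,0,0],[0,0,0,0,0,0],[0,0,0,0,0,0],[0,0,0,0,0,0],[0,0,0,0,0,0]]'
python3 - <<'E'
from h import *
o=monitor.get_obs();print(o['q'].round(1),o['ee_pos'],o['tcp_rot'])
E
```

```text
time: 0.77
ee_pos: [0.2996, -0.3024, 0.2481]
tcp_rot: [-180.0, 0.0, 13.8]
wrist_force: [0.5, -1.0, 0.4]
opening: 0.0854
time: 1.43
ee_pos: [0.4671, -0.0723, 0.2481]
tcp_rot: [-180.0, 0.0, 13.9]
wrist_force: [0.5, -0.7, -0.5]
opening: 0.0855
time: 2.1
ee_pos: [0.6345, 0.1576, 0.2477]
tcp_rot: [180.0, 0.0, 13.9]
wrist_force: [0.8, -1.0, 0.8]
opening: 0.0853
time: 2.77
ee_pos: [0.6348, 0.156, 0.1608]
tcp_rot: [180.0, -0.2, 13.8]
wrist_force: [-0.4, 0.2, -0.1]
opening: 0.0852
[ 13.8  18.4  16.   87.4   0.  180. ] [0.63475043 0.15597311 0.16084321] [179.99989384  -0.20359914  13.84015186]
```

```bash
python3 -m handwheel '[[0,0,0,0,0,-7],[0,0,0,0,0,-7],[0,0,0.02,0,0,0],[0,0,0.02,0,0,0],[0,0,0.02,0,0,0],[0,0,0.01,0,0,0],[0,0,0,0,0,0],[0,0,0,0,0,0]]'
python3 - <<'E'
from h import *
o=monitor.get_obs();print(o['q'].round(1),o['ee_pos'],o['tcp_rot'])
c=shot('side');save(c,'pics/a.png')
E
```

```text
time: 3.43
ee_pos: [0.6341, 0.1559, 0.0892]
tcp_rot: [180.0, -0.0, 27.8]
wrist_force: [0.1, -0.1, 0.3]
opening: 0.0855
[ 13.8  18.9   8.7  79.8   0.  166. ] [0.63411157 0.15589812 0.08920119] [ 1.79992617e+02 -2.96713190e-02  2.78468613e+01]
```

View pics/a.png

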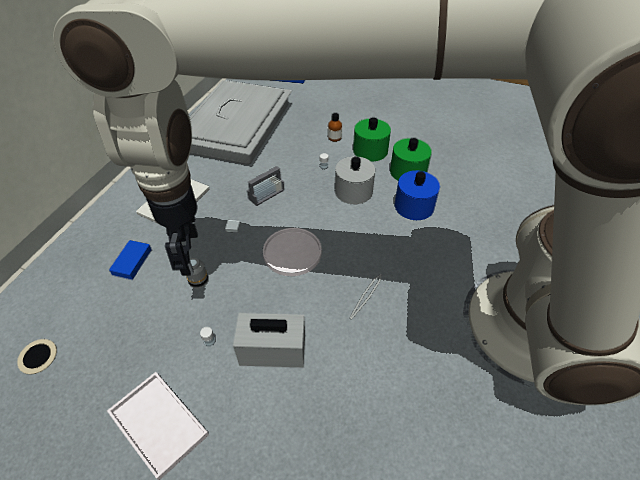

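The side view shows the open fingers straddling the lens at about (196,272), so I descend and close.

```bash
python3 -m handwheel '[[0,0,0.01,0,0,0],[0,0,0.01,0,0,0],[0,0,0.01,0,0,0],[0,0,0.01,0,0,0],[0,0,0.008,0,0,0],[0,0,0.006,0,0,0],[0,0,0,0,0,0],[0,0,0,0,0,0]]'
python3 -m handwheel '[[0,0,0,0,0,0],[0,0,0,0,0,0],[0,0,0,0,0,0],[0,0,0,0,0,0],[0,0,0,0,0,0],[0,0,0,0,0,0],[0,0,0,0,0,0],[0,0,0,0,0,0]]' -1 40
python3 -m handwheel '[[0,0,0,0,0,0],[0,0,0,0,0,0],[0,0,0,0,0,0],[0,0,0,0,0,0],[0,0,-0.005,0,0,0],[0,0,-0.01,0,0,0],[0,0,-0.02,0,0,0],[0,0,-0.02,0,0,0]]'
python3 -m handwheel '[[0,0,-0.01,0,0,0],[0,0,0,0,0,0],[0,0,0,0,0,0],[0,0,0,0,0,0],[0,0,0,0,0,0],[0,0,0,0,0,0],[0,0,0,0,0,0],[0,0,0,0,0,0]]'
python3 - <<'E'
from h import *
o=monitor.get_obs();print(o['ee_pos'],o['tcp_rot'],o['wrist_force'])
c=shot('side');C=cloud(c)
save(dict(img=cv2.resize(c['img'][150:330,100:340],None,fx=3,fy=3)),'pics/b.png')
psi=np.radians(o['tcp_rot'][2]);d=np.array([.4900,.0168])-o['ee_pos'][:2]
print('tx,ty',d@[np.cos(psi),np.sin(psi)],d@[np.sin(psi),-np.cos(psi)])
E
```

```text
time: 4.15
ee_pos: [0.6337, 0.1559, 0.0339]
tcp_rot: [-180.0, 0.0, 27.9]
wrist_force: [0.3, -0.5, 1.0]
opening: 0.0852
time: 4.82
ee_pos: [0.6343, 0.156, 0.0351]
tcp_rot: [180.0, -0.1, 27.9]
wrist_force: [-0.6, -0.4, 4.8]
opening: 0.0391
time: 5.48
ee_pos: [0.6332, 0.1558, 0.0895]
tcp_rot: [-180.0, 0.1, 27.9]
wrist_force: [0.6, 0.4, -1.4]
opening: 0.0389
time: 6.15
ee_pos: [0.6337, 0.1559, 0.0987]
tcp_rot: [-180.0, 0.0, 27.9]
wrist_force: [-0.9, 0.4, -1.8]
opening: 0.039
[0.63369917 0.15588197 0.09874178] [-1.79987809e+02  4.34727339e-02  2.78539147e+01] [-0.86971794  0.44182111 -1.8326839 ]
tx,ty -0.19203214833167945 0.055829217940559825
```

View pics/b.png

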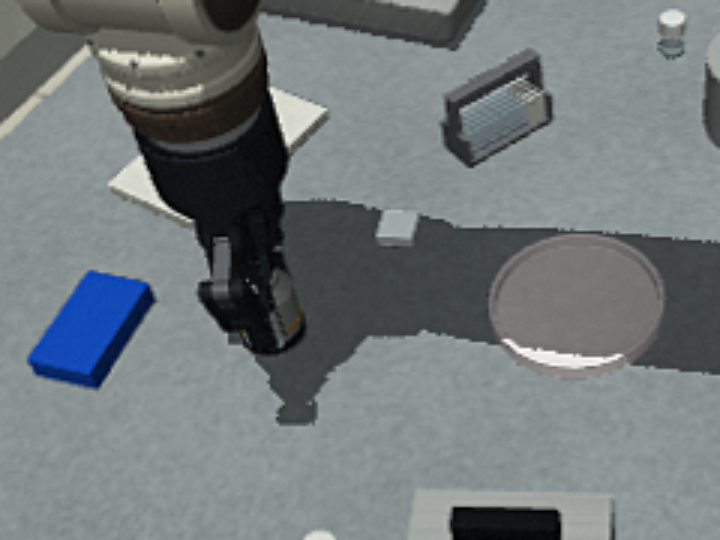

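The lens is held upright at crop position (280,310) and clear of the table. Next it goes over the dish and down.

```bash
python3 -m handwheel '[[-0.024,0.007,0,0,0,0],[-0.024,0.007,0,0,0,0],[-0.024,0.007,0,0,0,0],[-0.024,0.007,0,0,0,0],[-0.024,0.007,0,0,0,0],[-0.024,0.007,0,0,0,0],[-0.024,0.007,0,0,0,0],[-0.024,0.007,0,0,0,0]]'
python3 -m handwheel '[[0,0,0,0,0,0],[0,0,0,0,0,0],[0,0,0.01,0,0,0],[0,0,0.01,0,0,0],[0,0,0.01,0,0,0],[0,0,0.01,0,0,0],[0,0,0,0,0,0],[0,0,0,0,0,0]]'
python3 - <<'E'
from h import *
o=monitor.get_obs();print(o['ee_pos'],o['tcp_rot'],o['wrist_force'])
E
```

```text
time: 6.87
ee_pos: [0.4894, 0.016, 0.0993]
tcp_rot: [180.0, -0.0, 27.9]
wrist_force: [-0.4, -0.0, -1.4]
opening: 0.0392
time: 7.53
ee_pos: [0.4898, 0.0169, 0.0581]
tcp_rot: [-179.9, 0.1, 27.9]
wrist_force: [0.3, 1.3, -1.0]
opening: 0.0388
[0.48976942 0.01690799 0.05807777] [-1.79945136e+02  1.12013817e-01  2.78793286e+01] [ 0.34949641  1.32663737 -0.99901769]
```

```bash
python3 -m handwheel '[[0,0,0.005,0,0,0],[0,0,0.004,0,0,0],[0,0,0.003,0,0,0],[0,0,0.002,0,0,0],[0,0,0.002,0,0,0],[0,0,0.001,0,0,0],[0,0,0.001,0,0,0],[0,0,0.0,0,0,0]]'
python3 -m handwheel '[[0,0,0.001,0,0,0],[0,0,0,0,0,0],[0,0,0.0,0,0,0],[0,0,0,0,0,0],[0,0,0,0,0,0],[0,0,0,0,0,0],[0,0,0,0,0,0],[0,0,0,0,0,0]]'
```

```text
time: 8.2
ee_pos: [0.4903, 0.0167, 0.0412]
tcp_rot: [-180.0, 0.0, 27.9]
wrist_force: [-0.5, 0.0, -1.0]
opening: 0.0393
time: 8.87
ee_pos: [0.4903, 0.0167, 0.0403]
tcp_rot: [-180.0, -0.0, 27.9]
wrist_force: [-1.1, 0.1, -1.1]
opening: 0.0391
```

```bash
python3 -m handwheel '[[0,0,0.001,0,0,0],[0,0,0,0,0,0],[0,0,0,0,0,0],[0,0,0,0,0,0],[0,0,0,0,0,0],[0,0,0,0,0,0],[0,0,0,0,0,0],[0,0,0,0,0,0]]'
python3 -m handwheel '[[0,0,0.001,0,0,0],[0,0,0,0,0,0],[0,0,0,0,0,0],[0,0,0,0,0,0],[0,0,0,0,0,0],[0,0,0,0,0,0],[0,0,0,0,0,0],[0,0,0,0,0,0]]'
```

```text
time: 9.53
ee_pos: [0.4903, 0.0167, 0.0393]
tcp_rot: [180.0, -0.0, 27.9]
wrist_force: [-0.8, -0.3, -1.2]
opening: 0.0388
time: 10.2
ee_pos: [0.4904, 0.0167, 0.039]
tcp_rot: [180.0, -0.0, 27.9]
wrist_force: [-2.8, 0.6, 6.1]
opening: 0.0392
```

```bash
python3 -m handwheel '[[0,0,0,0,0,0],[0,0,0,0,0,0],[0,0,0,0,0,0],[0,0,0,0,0,0],[0,0,0,0,0,0],[0,0,0,0,0,0],[0,0,0,0,0,0],[0,0,0,0,0,0]]' 1
python3 -m handwheel '[[0,0,-0.005,0,0,0],[0,0,-0.015,0,0,0],[0,0,-0.02,0,0,0],[0,0,-0.02,0,0,0],[0,0,-0.02,0,0,0],[0,0,-0.02,0,0,0],[0,0,-0.02,0,0,0],[0,0,0,0,0,0]]'
python3 -m handwheel '[[-0.0195,0.0224,0,0,0,0],[-0.0195,0.0224,0,0,0,0],[-0.0195,0.0224,0,0,0,0],[-0.0195,0.0224,0,0,0,0],[-0.0195,0.0224,0,0,0,0],[-0.0195,0.0224,0,0,0,0],[-0.0195,0.0224,0,0,0,0],[-0.0195,0.0224,0,0,0,0]]'
python3 -m handwheel '[[0,0,0,0,0,0],[0,0,0,0,0,0],[0,0,0,0,0,0],[0,0,0,0,0,0],[0,0,0,0,0,0],[0,0,0,0,0,0],[0,0,0,0,0,0],[0,0,0,0,0,0]]'
python3 - <<'E'
from h import *
o=monitor.get_obs();print(o['q'].round(1),o['ee_pos'],o['tcp_rot'])
c=shot('top');C=cloud(c);save(c,'pics/c.png')
P=top_of(c,(290,215,335,265),.035,.075,C);print('lens',len(P),rect(P),np.median(P[:,2]))
c=shot('side');C=cloud(c)
P=top_of(c,(260,205,330,270),.035,.075,C);print('lens',len(P),rect(P),np.median(P[:,2]))
P=top_of(c,(300,130,390,210),.066,.076,C);print('rcov',len(P),rect(P))
E
```

```text
time: 10.87
ee_pos: [0.4903, 0.0167, 0.0383]
tcp_rot: [180.0, 0.0, 27.9]
wrist_force: [1.2, -0.3, -0.2]
opening: 0.0852
time: 11.53
ee_pos: [0.4918, 0.0168, 0.1628]
tcp_rot: [179.9, -0.3, 27.9]
wrist_force: [-0.3, 0.4, 0.8]
opening: 0.0853
time: 12.2
ee_pos: [0.4354, -0.2159, 0.1582]
tcp_rot: [-180.0, -0.0, 27.9]
wrist_force: [0.1, 0.2, 0.3]
opening: 0.0855
time: 12.87
ee_pos: [0.4363, -0.2142, 0.1584]
tcp_rot: [180.0, -0.0, 27.9]
wrist_force: [0.0, 0.3, -0.2]
opening: 0.0853
[-26.1  -4.6  -9.5  85.1   0.  126. ] [ 0.43629624 -0.21418775  0.15835946] [ 1.79994571e+02 -5.67760687e-03  2.79016059e+01]
lens 348 [490.8  19.1  39.6  36.6   0.8] 0.055986980514073734
lens 328 [492.8  23.3  40.   32.5  17.2] 0.05404425601460831
rcov 960 [ 443.1 -277.6  219.8   91.1  -85.5]
```

View pics/c.png

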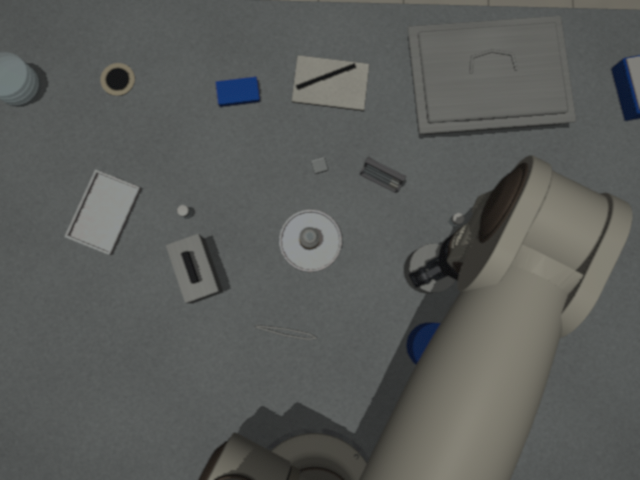

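The lens stands at (311,238) near the middle of the dish, about 2–4 mm off by depth. The gripper is over the grey cover. Descending to its knob.

```bash
python3 -m handwheel '[[0,0,0.012,0,0,0],[0,0,0.012,0,0,0],[0,0,0.012,0,0,0],[0,0,0.012,0,0,0],[0,0,0.01,0,0,0],[0,0,0.006,0,0,0],[0,0,0.003,0,0,0],[0,0,0,0,0,0]]'
python3 -m handwheel '[[0,0,0,0,0,0],[0,0,0,0,0,0],[0,0,0,0,0,0],[0,0,0,0,0,0],[0,0,0,0,0,0],[0,0,0,0,0,0],[0,0,0,0,0,0],[0,0,0,0,0,0]]' -1 60
python3 -m handwheel '[[0,0,0,0,0,0],[0,0,0,0,0,0],[0,0,0,0,0,0],[0,0,0,0,0,0],[0,0,0,0,0,0],[0,0,0,0,0,0],[0,0,0,0,0,0],[0,0,0,0,0,0]]'
python3 -m handwheel '[[0,0,-0.005,0,0,0],[0,0,-0.01,0,0,0],[0,0,-0.02,0,0,0],[0,0,-0.02,0,0,0],[0,0,-0.02,0,0,0],[0,0,-0.02,0,0,0],[0,0,-0.01,0,0,0],[0,0,0,0,0,0]]'
python3 - <<'E'
from h import *
o=monitor.get_obs();print(o['q'].round(1),o['ee_pos'],o['tcp_rot'],o['wrist_force'])
c=shot('side');save(dict(img=cv2.resize(c['img'][80:280,220:460],None,fx=3,fy=3)),'pics/d.png')
psi=np.radians(o['tcp_rot'][2]);d=np.array([.4900,.0168])-o['ee_pos'][:2]
print('tx,ty',d@[np.cos(psi),np.sin(psi)],d@[np.sin(psi),-np.cos(psi)])
E
```

```text
time: 13.63
ee_pos: [0.4358, -0.2145, 0.0905]
tcp_rot: [-179.9, 0.0, 27.8]
wrist_force: [0.1, 0.6, 0.8]
opening: 0.0856
time: 14.3
ee_pos: [0.4363, -0.2148, 0.0916]
tcp_rot: [180.0, -0.0, 27.9]
wrist_force: [0.2, -1.4, 3.2]
opening: 0.0198
time: 14.97
ee_pos: [0.4364, -0.2148, 0.0916]
tcp_rot: [180.0, -0.0, 27.9]
wrist_force: [0.9, -2.7, 5.8]
opening: 0.0196
time: 15.63
ee_pos: [0.4367, -0.2148, 0.1986]
tcp_rot: [179.9, -0.1, 27.9]
wrist_force: [0.4, 0.3, -3.4]
opening: 0.0197
[-26.2  -4.6  -5.   89.4   0.  125.9] [ 0.43669211 -0.21480118  0.19856206] [ 1.79880578e+02 -9.98828216e-02  2.78590932e+01] [ 0.39014279  0.33400767 -3.4116344 ]
tx,ty 0.1553564122458036 -0.1798477809714512
```

View pics/d.png

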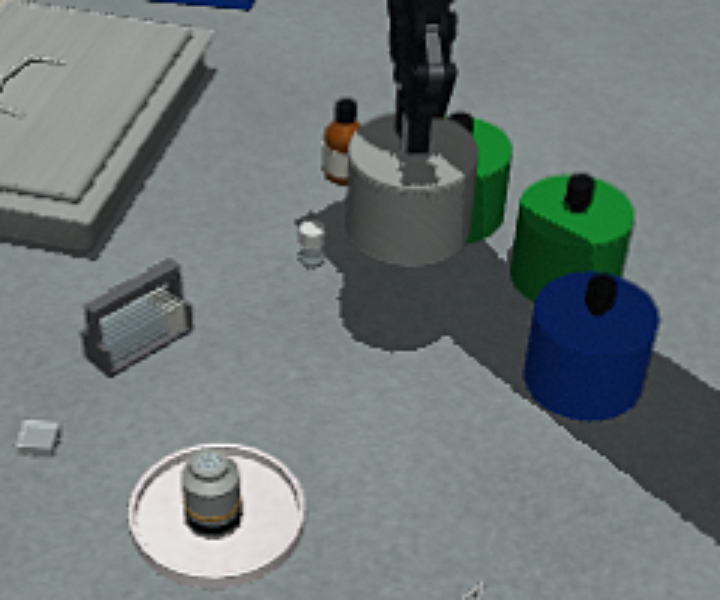

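The cover hangs level at crop (412,190), and the lens stands upright in the dish at (212,490). Carrying it over.

```bash
python3 -m handwheel '[[0.0194,-0.0225,0,0,0,0],[0.0194,-0.0225,0,0,0,0],[0.0194,-0.0225,0,0,0,0],[0.0194,-0.0225,0,0,0,0],[0.0194,-0.0225,0,0,0,0],[0.0194,-0.0225,0,0,0,0],[0.0194,-0.0225,0,0,0,0],[0.0194,-0.0225,0,0,0,0]]'
python3 -m handwheel '[[0,0,0,0,0,0],[0,0,0,0,0,0],[0,0,0,0,0,0],[0,0,0.01,0,0,0],[0,0,0.01,0,0,0],[0,0,0.01,0,0,0],[0,0,0,0,0,0],[0,0,0,0,0,0]]'
python3 - <<'E'
from h import *
o=monitor.get_obs();print(o['ee_pos'],o['tcp_rot'],o['wrist_force'])
for n,b in(('top',(240,180,380,300)),('side',(220,130,360,250))):
    c=shot(n); C=cloud(c); z=o['ee_pos'][2]-.0916
    P=top_of(c,b,z+.064,z+.076,C);print('rcov',len(P),rect(P))
E
```

```text
time: 16.35
ee_pos: [0.4886, 0.0185, 0.1946]
tcp_rot: [-179.9, 0.1, 27.9]
wrist_force: [0.0, -0.7, -2.5]
opening: 0.0203
time: 17.02
ee_pos: [0.4886, 0.0166, 0.1652]
tcp_rot: [-180.0, 0.1, 27.8]
wrist_force: [-0.6, -0.3, -2.2]
opening: 0.0199
[0.4885966  0.01657753 0.16516942] [-1.79953995e+02  9.69517413e-02  2.78085259e+01] [-0.55759511 -0.30095851 -2.20182077]
rcov 0 [0. 0. 0. 0. 0.]
rcov 1153 [488.7  19.6  90.8  87.8  28.8]
```

Cover at about (489,18) against the dish at (490,17). Lowering.

```bash
python3 -m handwheel '[[0.001,0,0.01,0,0,0],[0,0,0.01,0,0,0],[0,0,0.01,0,0,0],[0,0,0.01,0,0,0],[0,0,0.01,0,0,0],[0,0,0.007,0,0,0],[0,0,0.004,0,0,0],[0,0,0.002,0,0,0]]'
python3 -m handwheel '[[0,0,0.002,0,0,0],[0,0,0.001,0,0,0],[0,0,0.001,0,0,0],[0,0,0,0,0,0],[0,0,0,0,0,0],[0,0,0,0,0,0],[0,0,0,0,0,0],[0,0,0,0,0,0]]'
python3 -m handwheel '[[0,0,0.001,0,0,0],[0,0,0,0,0,0],[0,0,0,0,0,0],[0,0,0,0,0,0],[0,0,0,0,0,0],[0,0,0,0,0,0],[0,0,0,0,0,0],[0,0,0,0,0,0]]'
```

```text
time: 17.78
ee_pos: [0.4898, 0.0175, 0.1024]
tcp_rot: [-180.0, 0.0, 27.9]
wrist_force: [0.3, -0.8, -2.0]
opening: 0.0201
time: 18.45
ee_pos: [0.4902, 0.0175, 0.0994]
tcp_rot: [180.0, -0.0, 27.9]
wrist_force: [-0.5, 1.0, -2.3]
opening: 0.0201
time: 19.12
ee_pos: [0.4901, 0.0175, 0.0983]
tcp_rot: [180.0, -0.0, 27.9]
wrist_force: [-0.2, 0.5, -1.8]
opening: 0.0197
```

```bash
python3 -m handwheel '[[0,0,0.001,0,0,0],[0,0,0,0,0,0],[0,0,0.0005,0,0,0],[0,0,0,0,0,0],[0,0,0,0,0,0],[0,0,0,0,0,0],[0,0,0,0,0,0],[0,0,0,0,0,0]]'
python3 -m handwheel '[[0,0,0.0005,0,0,0],[0,0,0,0,0,0],[0,0,0,0,0,0],[0,0,0,0,0,0],[0,0,0,0,0,0],[0,0,0,0,0,0],[0,0,0,0,0,0],[0,0,0,0,0,0]]'
python3 -m handwheel '[[0,0,0.0005,0,0,0],[0,0,0,0,0,0],[0,0,0,0,0,0],[0,0,0,0,0,0],[0,0,0,0,0,0],[0,0,0,0,0,0],[0,0,0,0,0,0],[0,0,0,0,0,0]]'
```

```text
time: 19.78
ee_pos: [0.4901, 0.0175, 0.0968]
tcp_rot: [-180.0, -0.0, 27.9]
wrist_force: [-0.2, 0.1, -1.8]
opening: 0.0203
time: 20.45
ee_pos: [0.4901, 0.0175, 0.0963]
tcp_rot: [-180.0, 0.0, 27.9]
wrist_force: [0.6, 0.5, -2.5]
opening: 0.0201
time: 21.12
ee_pos: [0.4901, 0.0175, 0.0957]
tcp_rot: [-180.0, 0.0, 27.9]
wrist_force: [-0.3, -0.4, -1.8]
opening: 0.02
```

```bash
python3 -m handwheel '[[0,0,0.0005,0,0,0],[0,0,0,0,0,0],[0,0,0,0,0,0],[0,0,0,0,0,0],[0,0,0,0,0,0],[0,0,0,0,0,0],[0,0,0,0,0,0],[0,0,0,0,0,0]]'
python3 -m handwheel '[[0,0,0.0005,0,0,0],[0,0,0,0,0,0],[0,0,0,0,0,0],[0,0,0,0,0,0],[0,0,0,0,0,0],[0,0,0,0,0,0],[0,0,0,0,0,0],[0,0,0,0,0,0]]'
```

```text
time: 21.78
ee_pos: [0.4903, 0.0175, 0.0956]
tcp_rot: [180.0, -0.0, 27.9]
wrist_force: [0.5, -0.6, 4.0]
opening: 0.0195
time: 22.45
ee_pos: [0.4905, 0.0173, 0.0955]
tcp_rot: [179.9, -0.1, 27.8]
wrist_force: [0.8, -2.4, 6.2]
opening: 0.0199
```

```bash
python3 -m handwheel '[[0,0,0,0,0,0],[0,0,0,0,0,0],[0,0,0,0,0,0],[0,0,0,0,0,0],[0,0,0,0,0,0],[0,0,0,0,0,0],[0,0,0,0,0,0],[0,0,0,0,0,0]]' 1
python3 -m handwheel '[[0,0,-0.005,0,0,0],[0,0,-0.01,0,0,0],[0,0,-0.02,0,0,0],[0,0,-0.02,0,0,0],[0,0,-0.02,0,0,0],[0,0,-0.02,0,0,0],[0,0,0,0,0,0],[0,0,0,0,0,0]]'
python3 -m handwheel '[[0,0,0,0,0,-7.1],[0,0,0,0,0,-7.1],[0,0,0,0,0,-7.1],[0,0,0,0,0,-7.1],[0,0,0,0,0,-7],[0,0,0,0,0,0],[0,0,0,0,0,0],[0,0,0,0,0,0]]'
python3 -m handwheel '[[-0.0083,0.0231,0,0,0,0],[-0.0083,0.0231,0,0,0,0],[-0.0083,0.0231,0,0,0,0],[-0.0083,0.0231,0,0,0,0],[-0.0083,0.0231,0,0,0,0],[-0.0083,0.0231,0,0,0,0],[-0.0083,0.0231,0,0,0,0],[-0.0083,0.0231,0,0,0,0]]'
python3 -m handwheel '[[0,0,0,0,0,0],[0,0,0,0,0,0],[0,0,0,0,0,0],[0,0,0.02,0,0,0],[0,0,0.02,0,0,0],[0,0,0.02,0,0,0],[0,0,0,0,0,0],[0,0,0,0,0,0]]'
python3 - <<'E'
from h import *
o=monitor.get_obs();print(o['q'].round(1),o['ee_pos'],o['tcp_rot'])
c=shot('top');C=cloud(c)
P=top_of(c,(265,195,360,290),.064,.085,C);print('rcov',len(P),rect(P),np.median(P[:,2]),P[:,2].std())
c=shot('side');C=cloud(c);save(c,'pics/e.png')
P=top_of(c,(240,180,340,270),.064,.085,C);print('rcov',len(P),rect(P),np.median(P[:,2]),P[:,2].std())
P=top_of(c,(240,155,295,205),.045,.066,C);print('rack',len(P),rect(P))
E
```

```text
time: 23.12
ee_pos: [0.4901, 0.0175, 0.0948]
tcp_rot: [-180.0, 0.0, 27.9]
wrist_force: [-0.2, 0.9, 0.7]
opening: 0.0852
time: 23.78
ee_pos: [0.4908, 0.0175, 0.1916]
tcp_rot: [179.9, -0.2, 27.9]
wrist_force: [0.5, 0.6, -0.3]
opening: 0.0858
time: 24.45
ee_pos: [0.4899, 0.0175, 0.1894]
tcp_rot: [-180.0, 0.0, 63.0]
wrist_force: [-0.0, -0.2, -0.3]
opening: 0.0853
time: 25.12
ee_pos: [0.6259, -0.1259, 0.1894]
tcp_rot: [-180.0, 0.0, 63.1]
wrist_force: [0.5, 0.6, -0.1]
opening: 0.0852
time: 25.78
ee_pos: [0.6243, -0.1242, 0.1296]
tcp_rot: [-179.9, 0.0, 63.3]
wrist_force: [0.1, -0.4, -0.5]
opening: 0.0855
[-11.3  16.3   9.9  83.8   0.  105.5] [ 0.62433466 -0.12417057  0.12960845] [-1.79908362e+02  2.11342737e-02  6.32540904e+01]
rcov 1741 [488.5  16.4  90.9  90.1   1.2] 0.07424162713167527 0.0021246049618818324
rcov 1236 [555.9 -12.3 234.9  90.7 -25. ] 0.07479979518026211 0.002701571522946193
rack 243 [ 627.9 -124.9   84.4   16.4   61.3]
```

View pics/e.png

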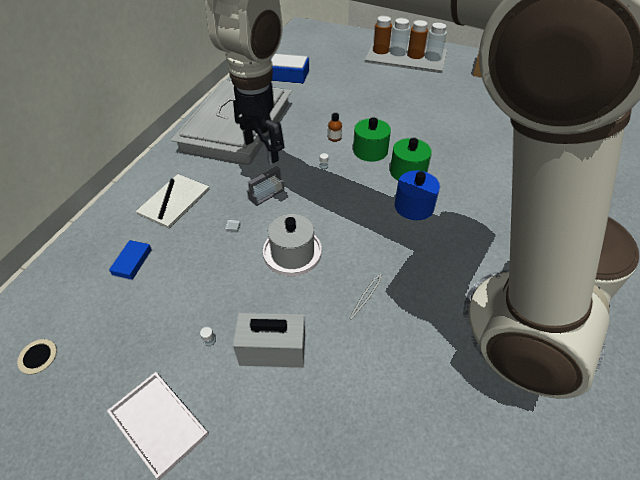

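The round cover stands centred in the dish at (291,243), with its top at 74 mm. The gripper is above the rack at (267,185), so I grip the bar.

```bash
python3 -m handwheel '[[0,0.0015,0.015,0,0,0],[0,0,0.015,0,0,0],[0,0,0.015,0,0,0],[0,0,0.012,0,0,0],[0,0,0.01,0,0,0],[0,0,0.005,0,0,0],[0,0,0.0015,0,0,0],[0,0,0,0,0,0]]'
python3 -m handwheel '[[0,0,0,0,0,0],[0,0,0,0,0,0],[0,0,0,0,0,0],[0,0,0,0,0,0],[0,0,0,0,0,0],[0,0,0,0,0,0],[0,0,0,0,0,0],[0,0,0,0,0,0]]' -1 60
python3 -m handwheel '[[0,0,0,0,0,0],[0,0,0,0,0,0],[0,0,0,0,0,0],[0,0,0,0,0,0],[0,0,0,0,0,0],[0,0,0,0,0,0],[0,0,0,0,0,0],[0,0,0,0,0,0]]'
python3 -m handwheel '[[0,0,-0.005,0,0,0],[0,0,-0.01,0,0,0],[0,0,-0.02,0,0,0],[0,0,-0.02,0,0,0],[0,0,-0.02,0,0,0],[0,0,-0.02,0,0,0],[0,0,-0.01,0,0,0],[0,0,0,0,0,0]]'
python3 - <<'E'
from h import *
o=monitor.get_obs();print(o['ee_pos'],o['tcp_rot'],o['wrist_force'])
c=shot('side');save(dict(img=cv2.resize(c['img'][80:230,180:380],None,fx=3,fy=3)),'pics/f.png')
E
```

```text
time: 26.55
ee_pos: [0.6267, -0.1256, 0.0565]
tcp_rot: [180.0, -0.0, 63.3]
wrist_force: [0.4, 0.0, 0.3]
opening: 0.0853
time: 27.22
ee_pos: [0.6268, -0.1257, 0.0566]
tcp_rot: [180.0, -0.0, 63.3]
wrist_force: [0.6, -0.2, 2.5]
opening: 0.0107
time: 27.88
ee_pos: [0.6268, -0.1256, 0.0566]
tcp_rot: [180.0, -0.0, 63.3]
wrist_force: [1.0, -0.2, 5.2]
opening: 0.0108
time: 28.55
ee_pos: [0.6275, -0.1258, 0.1642]
tcp_rot: [179.8, -0.1, 63.3]
wrist_force: [0.3, -0.3, -1.0]
opening: 0.0111
[ 0.62746782 -0.12579049  0.16421158] [ 1.79792360e+02 -5.64739321e-02  6.32536025e+01] [ 0.25312406 -0.32989415 -0.9659634 ]
```

View pics/f.png

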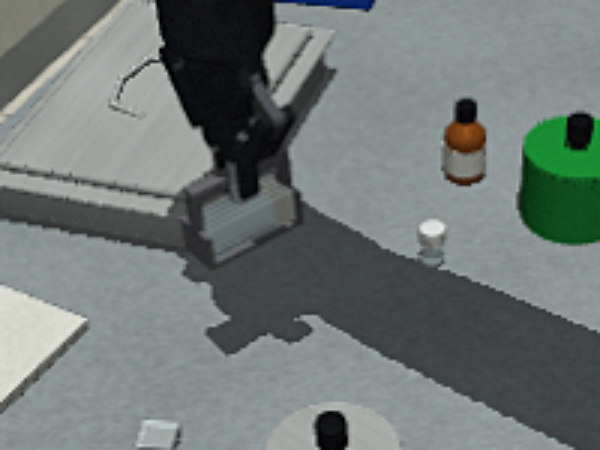

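The rack is gripped by its bar at crop (240,200), level and about 107 mm up. Carrying it to the tray, then turning.

```bash
python3 -m handwheel '[[0.0285,-0.0205,0,0,0,0],[0.0285,-0.0205,0,0,0,0],[0.0285,-0.0205,0,0,0,0],[0.0285,-0.0205,0,0,0,0],[0.0285,-0.0205,0,0,0,0],[0.0285,-0.0205,0,0,0,0],[0.0285,-0.0205,0,0,0,0],[0.0285,-0.0205,0,0,0,0]]'
python3 -m handwheel '[[0.0285,-0.0205,0,0,0,0],[0.0285,-0.0205,0,0,0,0],[0.0285,-0.0205,0,0,0,0],[0.0285,-0.0205,0,0,0,0],[0.0285,-0.0205,0,0,0,0],[0.0285,-0.0205,0,0,0,0],[0.0285,-0.0205,0,0,0,0],[0.0285,-0.0205,0,0,0,0]]'
python3 -m handwheel '[[0,0,0,0,0,-6],[0,0,0,0,0,-6],[0,0,0,0,0,-6],[0,0,0,0,0,-6],[0,0,0,0,0,-6],[0,0,0,0,0,-6],[0,0,0,0,0,-6],[0,0,0,0,0,-6]]'
python3 -m handwheel '[[0,0,0,0,0,-6],[0,0,0,0,0,-6],[0,0,0,0,0,-6],[0,0,0,0,0,-6],[0,0,0,0,0,-6],[0,0,0,0,0,-6],[0,0,0,0,0,-6],[0,0,0,0,0,-6]]'
python3 -m handwheel '[[0,0,0.015,0,0,0],[0,0,0.015,0,0,0],[0,0,0.01,0,0,0],[0,0,0,0,0,0],[0,0,0,0,0,0],[0,0,0,0,0,0],[0,0,0,0,0,0],[0,0,0,0,0,0]]'
python3 - <<'E'
from h import *
o=monitor.get_obs();print(o['q'].round(1),o['ee_pos'],o['tcp_rot'],o['wrist_force'])
c=shot('side');save(dict(img=c['img'][180:480,0:400]),'pics/g.png')
C=cloud(c); z=o['ee_pos'][2]-.0566
P=top_of(c,(50,200,330,479),z+.05,z+.066,C);print('rack',len(P),rect(P))
psi=np.radians(o['tcp_rot'][2]);d=np.array([.540,.4293])-o['ee_pos'][:2]
print('tx,ty',d@[np.cos(psi),np.sin(psi)],d@[np.sin(psi),-np.cos(psi)])
E
```

```text
time: 29.27
ee_pos: [0.5816, 0.1532, 0.1594]
tcp_rot: [-179.9, 0.1, 63.3]
wrist_force: [0.9, 0.3, -1.2]
opening: 0.011
time: 29.93
ee_pos: [0.5379, 0.4305, 0.1592]
tcp_rot: [-179.9, 0.1, 63.3]
wrist_force: [1.4, -0.1, -1.4]
opening: 0.011
time: 30.6
ee_pos: [0.5384, 0.4288, 0.1591]
tcp_rot: [-179.8, 0.1, 111.6]
wrist_force: [1.4, -0.1, -1.6]
opening: 0.0108
time: 31.27
ee_pos: [0.5384, 0.4288, 0.1591]
tcp_rot: [-179.9, -0.1, 159.6]
wrist_force: [-0.2, -0.1, -0.2]
opening: 0.0114
time: 31.93
ee_pos: [0.5392, 0.4295, 0.1222]
tcp_rot: [179.9, 0.0, 159.3]
wrist_force: [0.1, 1.0, -1.9]
opening: 0.011
[38.5 23.7 18.6 84.8  0.  59.3] [0.5392105  0.42945233 0.1222384 ] [1.79930949e+02 3.92990774e-02 1.59253200e+02] [ 0.10189548  1.01020396 -1.86172011]
rack 504 [531.8 434.   63.5  35.3 -41.5]
tx,ty -0.0007922663653726628 0.00013721519090055182
```

View pics/g.png

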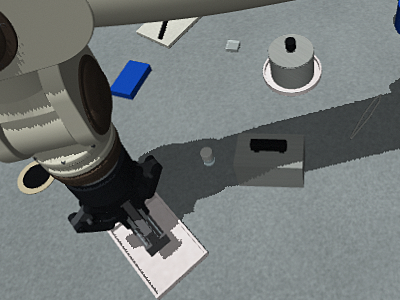

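The rack hangs over the tray at crop (150,240), its direction in line with the tray's long side. Lowering.

```bash
python3 -m handwheel '[[0,0,0.01,0,0,0],[0,0,0.01,0,0,0],[0,0,0.01,0,0,0],[0,0,0.01,0,0,0],[0,0,0.008,0,0,0],[0,0,0.005,0,0,0],[0,0,0.003,0,0,0],[0,0,0.001,0,0,0]]'
python3 -m handwheel '[[0,0,0.001,0,0,0],[0,0,0.001,0,0,0],[0,0,0,0,0,0],[0,0,0,0,0,0],[0,0,0,0,0,0],[0,0,0,0,0,0],[0,0,0,0,0,0],[0,0,0,0,0,0]]'
python3 -m handwheel '[[0,0,0.0005,0,0,0],[0,0,0.0005,0,0,0],[0,0,0,0,0,0],[0,0,0,0,0,0],[0,0,0,0,0,0],[0,0,0,0,0,0],[0,0,0,0,0,0],[0,0,0,0,0,0]]'
```

```text
time: 32.65
ee_pos: [0.5388, 0.4291, 0.0636]
tcp_rot: [-180.0, -0.0, 159.3]
wrist_force: [-0.0, -0.3, -0.9]
opening: 0.0106
time: 33.32
ee_pos: [0.5389, 0.4292, 0.0624]
tcp_rot: [180.0, 0.0, 159.3]
wrist_force: [-0.1, 0.5, -1.7]
opening: 0.011
time: 33.98
ee_pos: [0.5389, 0.4292, 0.0613]
tcp_rot: [180.0, 0.0, 159.3]
wrist_force: [-0.6, 0.6, -1.2]
opening: 0.0107
```

```bash
python3 -m handwheel '[[0,0,0.0005,0,0,0],[0,0,0,0,0,0],[0,0,0,0,0,0],[0,0,0,0,0,0],[0,0,0,0,0,0],[0,0,0,0,0,0],[0,0,0,0,0,0],[0,0,0,0,0,0]]'
python3 -m handwheel '[[0,0,0.0005,0,0,0],[0,0,0,0,0,0],[0,0,0,0,0,0],[0,0,0,0,0,0],[0,0,0,0,0,0],[0,0,0,0,0,0],[0,0,0,0,0,0],[0,0,0,0,0,0]]'
```

```text
time: 34.65
ee_pos: [0.5389, 0.4292, 0.0608]
tcp_rot: [-180.0, -0.0, 159.3]
wrist_force: [-0.2, -0.5, -0.8]
opening: 0.0108
time: 35.32
ee_pos: [0.539, 0.4293, 0.0606]
tcp_rot: [180.0, 0.0, 159.3]
wrist_force: [-1.2, -1.3, 4.2]
opening: 0.0105
```

```bash
python3 -m handwheel '[[0,0,0,0,0,0],[0,0,0,0,0,0],[0,0,0,0,0,0],[0,0,0,0,0,0],[0,0,0,0,0,0],[0,0,0,0,0,0],[0,0,0,0,0,0],[0,0,0,0,0,0]]' 1
python3 -m handwheel '[[0,0,-0.005,0,0,0],[0,0,-0.015,0,0,0],[0,0,-0.02,0,0,0],[0,0,-0.02,0,0,0],[0,0,-0.02,0,0,0],[0,0,-0.02,0,0,0],[0,0,-0.02,0,0,0],[0,0,0,0,0,0]]'
python3 -m handwheel '[[0,0,0,0,0,-7],[0,0,0,0,0,-7],[0,0,0,0,0,-7],[0,0,0,0,0,-7],[0,0,0,0,0,-7],[0,0,0,0,0,-7],[0,0,0,0,0,0],[0,0,0,0,0,0]]'
python3 -m handwheel '[[0.0218,-0.0174,0,0,0,0],[0.0218,-0.0174,0,0,0,0],[0.0218,-0.0174,0,0,0,0],[0.0218,-0.0174,0,0,0,0],[0.0218,-0.0174,0,0,0,0],[0.0218,-0.0174,0,0,0,0],[0.0218,-0.0174,0,0,0,0],[0.0218,-0.0174,0,0,0,0]]'
python3 -m handwheel '[[0,0,0,0,0,0],[0,0,0,0,0,0],[0,0,0.01,0,0,0],[0,0,0.01,0,0,0],[0,0,0,0,0,0],[0,0,0,0,0,0],[0,0,0,0,0,0],[0,0,0,0,0,0]]'
python3 - <<'E'
from h import *
o=monitor.get_obs();print(o['q'].round(1),o['ee_pos'],o['tcp_rot'])
for n,b,b2 in(('top',(40,150,160,270),(160,225,225,310)),('side',(80,350,235,479),(225,300,315,370))):
    c=shot(n);C=cloud(c);save(c,f'pics/h_{n}.png')
    P=top_of(c,b,.056,.072,C);print(n,'rack',len(P),rect(P) if len(P)>4 else '',np.median(P[:,2]))
    P=top_of(c,b,.009,.02,C);print(n,'tray',len(P),rect(P) if len(P)>4 else '')
    P=top_of(c,b2,.064,.08,C);print(n,'ocov',len(P),rect(P) if len(P)>4 else '')
E
```

```text
time: 35.98
ee_pos: [0.5389, 0.4292, 0.0603]
tcp_rot: [-180.0, 0.0, 159.3]
wrist_force: [1.2, -0.1, 0.0]
opening: 0.0853
time: 36.65
ee_pos: [0.5398, 0.4299, 0.1857]
tcp_rot: [179.7, 0.2, 159.3]
wrist_force: [0.2, 1.0, 1.0]
opening: 0.0852
time: 37.32
ee_pos: [0.5388, 0.4291, 0.1801]
tcp_rot: [-180.0, -0.0, -159.0]
wrist_force: [-0.0, 0.6, -0.2]
opening: 0.0856
time: 37.98
ee_pos: [0.426, 0.2351, 0.1802]
tcp_rot: [180.0, 0.0, -159.0]
wrist_force: [0.1, -1.2, 0.8]
opening: 0.0858
time: 38.65
ee_pos: [0.427, 0.2365, 0.1603]
tcp_rot: [-180.0, -0.0, -158.7]
wrist_force: [0.7, -0.2, -0.2]
opening: 0.0854
[29.  -4.3 -9.  85.3  0.   7.7] [0.42698759 0.23654809 0.16027126] [-1.79999582e+02 -8.66851388e-03 -1.58740638e+02]
top rack 0  nan
top tray 0 
top ocov 1087 [425.7 236.4 114.7  64.9  20.7]
side rack 459 [541.  429.4  85.7  12.5 -20.7] 0.0668765519521325
side tray 1240 [541.1 429.2 149.8  97.1 -20.6]
side ocov 1793 [427.8 236.5 112.9  66.7  21.1]
  return _methods._mean(a, axis=axis, dtype=dtype,
  ret = ret.dtype.type(ret / rcount)
```

View pics/h_side.png

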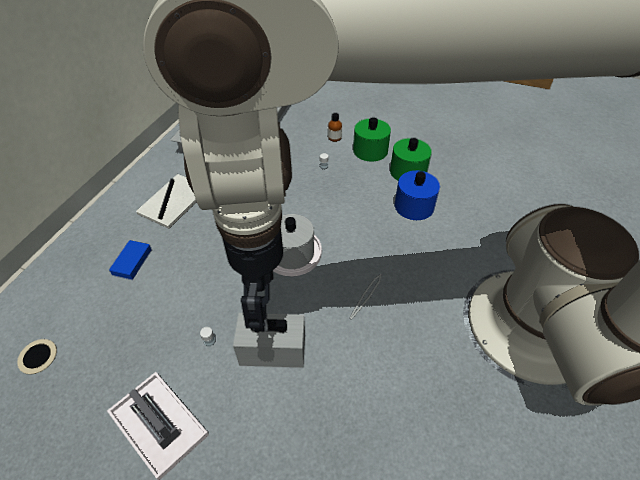

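The rack stands lined up in the middle of the tray at (157,420). Side depth puts both centres at (541,429) mm and both directions at −20.6°. The gripper is over the oblong cover's bar at (268,325).

```bash
python3 -m handwheel '[[0,0,0.012,0,0,0],[0,0,0.012,0,0,0],[0,0,0.012,0,0,0],[0,0,0.012,0,0,0],[0,0,0.01,0,0,0],[0,0,0.007,0,0,0],[0,0,0.003,0,0,0],[0,0,0,0,0,0]]'
python3 -m handwheel '[[0,0,0,0,0,0],[0,0,0,0,0,0],[0,0,0,0,0,0],[0,0,0,0,0,0],[0,0,0,0,0,0],[0,0,0,0,0,0],[0,0,0,0,0,0],[0,0,0,0,0,0]]' -1 80
python3 -m handwheel '[[0,0,0,0,0,0],[0,0,0,0,0,0],[0,0,0,0,0,0],[0,0,0,0,0,0],[0,0,0,0,0,0],[0,0,0,0,0,0],[0,0,0,0,0,0],[0,0,0,0,0,0]]'
python3 -m handwheel '[[0,0,-0.005,0,0,0],[0,0,-0.015,0,0,0],[0,0,-0.02,0,0,0],[0,0,-0.02,0,0,0],[0,0,-0.02,0,0,0],[0,0,-0.02,0,0,0],[0,0,-0.01,0,0,0],[0,0,0,0,0,0]]'
python3 - <<'E'
from h import *
o=monitor.get_obs();print(o['ee_pos'],o['tcp_rot'],o['wrist_force'])
psi=np.radians(o['tcp_rot'][2]);d=np.array([.540,.4293])-o['ee_pos'][:2]
print('tx,ty',d@[np.cos(psi),np.sin(psi)],d@[np.sin(psi),-np.cos(psi)])
c=shot('side');C=cloud(c);save(dict(img=c['img'][180:480,80:480]),'pics/i.png')
E
```

```text
time: 39.42
ee_pos: [0.4265, 0.236, 0.0914]
tcp_rot: [-180.0, -0.1, -158.7]
wrist_force: [0.1, -0.4, 0.9]
opening: 0.0853
time: 40.08
ee_pos: [0.4269, 0.2363, 0.0925]
tcp_rot: [-180.0, 0.0, -158.7]
wrist_force: [0.2, -0.7, 1.7]
opening: 0.0123
time: 40.75
ee_pos: [0.427, 0.2362, 0.0925]
tcp_rot: [-180.0, 0.0, -158.7]
wrist_force: [-0.4, -1.9, 5.1]
opening: 0.0123
time: 41.42
ee_pos: [0.4274, 0.2366, 0.2041]
tcp_rot: [180.0, 0.2, -158.7]
wrist_force: [0.4, 0.6, -1.7]
opening: 0.0123
[0.42743654 0.2366469  0.20413354] [ 1.79973130e+02  1.51314615e-01 -1.58742027e+02] [ 0.43839229  0.56051439 -1.65448023]
tx,ty -0.17475415171683278 0.13873261285469068
```

View pics/i.png

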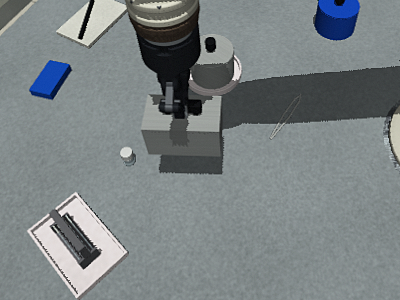

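The oblong cover is lifted level at crop (182,125). Carrying it to the tray and turning back 42°.

```bash
python3 -m handwheel '[[-0.0219,0.0174,0,0,0,0],[-0.0219,0.0174,0,0,0,0],[-0.0219,0.0174,0,0,0,0],[-0.0219,0.0174,0,0,0,0],[-0.0219,0.0174,0,0,0,0],[-0.0219,0.0174,0,0,0,0],[-0.0219,0.0174,0,0,0,0],[-0.0219,0.0174,0,0,0,0]]'
python3 -m handwheel '[[0,0,0,0,0,7],[0,0,0,0,0,7],[0,0,0,0,0,7],[0,0,0,0,0,7],[0,0,0,0,0,7],[0,0,0,0,0,7],[0,0,0,0,0,0],[0,0,0,0,0,0]]'
python3 -m handwheel '[[0,0,0.01,0,0,0],[0,0,0.01,0,0,0],[0,0,0,0,0,0],[0,0,0,0,0,0],[0,0,0,0,0,0],[0,0,0,0,0,0],[0,0,0,0,0,0],[0,0,0,0,0,0]]'
python3 - <<'E'
from h import *
o=monitor.get_obs();print(o['ee_pos'],o['tcp_rot'],o['wrist_force'])
psi=np.radians(o['tcp_rot'][2]);d=np.array([.540,.4293])-o['ee_pos'][:2]
print('tx,ty',d@[np.cos(psi),np.sin(psi)],d@[np.sin(psi),-np.cos(psi)])
c=shot('side');C=cloud(c);save(dict(img=c['img'][180:480,0:400]),'pics/j.png')
E
```

```text
time: 42.13
ee_pos: [0.5398, 0.4304, 0.1997]
tcp_rot: [-180.0, -0.2, -158.7]
wrist_force: [0.6, 0.1, -1.9]
opening: 0.0125
time: 42.8
ee_pos: [0.5394, 0.4293, 0.2005]
tcp_rot: [-179.9, -0.1, 159.5]
wrist_force: [0.0, -0.3, -1.5]
opening: 0.0122
time: 43.47
ee_pos: [0.5398, 0.4296, 0.1827]
tcp_rot: [180.0, 0.0, 159.3]
wrist_force: [0.1, 0.3, -2.4]
opening: 0.0119
[0.53977843 0.4295535  0.18274035] [1.79967014e+02 1.99560628e-02 1.59261863e+02] [ 0.08021556  0.28012884 -2.3718353 ]
tx,ty -0.00029697927833577327 -0.00015861555569370565
```

View pics/j.png

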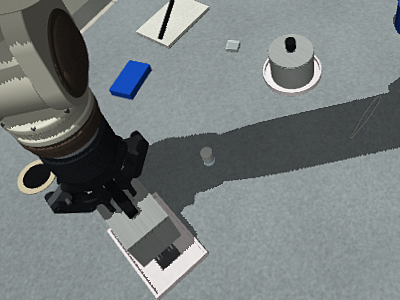

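The cover hangs over the tray at crop (145,225), lined up with it. Lowering.

```bash
python3 -m handwheel '[[0,0,0.01,0,0,0],[0,0,0.01,0,0,0],[0,0,0.01,0,0,0],[0,0,0.01,0,0,0],[0,0,0.01,0,0,0],[0,0,0.01,0,0,0],[0,0,0.01,0,0,0],[0,0,0.006,0,0,0]]'
python3 -m handwheel '[[0,0,0.004,0,0,0],[0,0,0.002,0,0,0],[0,0,0.001,0,0,0],[0,0,0,0,0,0],[0,0,0,0,0,0],[0,0,0,0,0,0],[0,0,0,0,0,0],[0,0,0,0,0,0]]'
python3 -m handwheel '[[0,0,0.0005,0,0,0],[0,0,0.0005,0,0,0],[0,0,0,0,0,0],[0,0,0,0,0,0],[0,0,0,0,0,0],[0,0,0,0,0,0],[0,0,0,0,0,0],[0,0,0,0,0,0]]'
```

```text
time: 44.18
ee_pos: [0.5393, 0.4292, 0.1044]
tcp_rot: [-179.9, -0.0, 159.3]
wrist_force: [-0.5, -0.8, -2.3]
opening: 0.0124
time: 44.85
ee_pos: [0.5398, 0.4296, 0.0996]
tcp_rot: [180.0, 0.0, 159.3]
wrist_force: [0.2, 0.6, -2.8]
opening: 0.0122
time: 45.52
ee_pos: [0.5397, 0.4295, 0.0983]
tcp_rot: [-180.0, 0.0, 159.3]
wrist_force: [0.0, -0.4, -1.5]
opening: 0.012
```

```bash
python3 -m handwheel '[[0,0,0.0005,0,0,0],[0,0,0.0005,0,0,0],[0,0,0,0,0,0],[0,0,0,0,0,0],[0,0,0,0,0,0],[0,0,0,0,0,0],[0,0,0,0,0,0],[0,0,0,0,0,0]]'
python3 -m handwheel '[[0,0,0.0005,0,0,0],[0,0,0,0,0,0],[0,0,0,0,0,0],[0,0,0,0,0,0],[0,0,0,0,0,0],[0,0,0,0,0,0],[0,0,0,0,0,0],[0,0,0,0,0,0]]'
python3 -m handwheel '[[0,0,0.0005,0,0,0],[0,0,0,0,0,0],[0,0,0,0,0,0],[0,0,0,0,0,0],[0,0,0,0,0,0],[0,0,0,0,0,0],[0,0,0,0,0,0],[0,0,0,0,0,0]]'
```

```text
time: 46.18
ee_pos: [0.5397, 0.4295, 0.0973]
tcp_rot: [180.0, 0.0, 159.3]
wrist_force: [0.5, -0.2, -1.5]
opening: 0.0124
time: 46.85
ee_pos: [0.5397, 0.4295, 0.0968]
tcp_rot: [180.0, -0.0, 159.3]
wrist_force: [0.9, -1.1, -2.6]
opening: 0.0123
time: 47.52
ee_pos: [0.5397, 0.4295, 0.0967]
tcp_rot: [180.0, 0.0, 159.3]
wrist_force: [-2.6, -2.3, 4.9]
opening: 0.0122
```

```bash
python3 -m handwheel '[[0,0,0,0,0,0],[0,0,0,0,0,0],[0,0,0,0,0,0],[0,0,0,0,0,0],[0,0,0,0,0,0],[0,0,0,0,0,0],[0,0,0,0,0,0],[0,0,0,0,0,0]]' 1
python3 -m handwheel '[[0,0,-0.005,0,0,0],[0,0,-0.015,0,0,0],[0,0,-0.02,0,0,0],[0,0,-0.02,0,0,0],[0,0,-0.02,0,0,0],[0,0,-0.02,0,0,0],[0,0,-0.02,0,0,0],[0,0,0,0,0,0]]'
python3 -m handwheel '[[0,-0.03,0,0,0,0],[0,-0.035,0,0,0,0],[0,-0.035,0,0,0,0],[0,-0.035,0,0,0,0],[0,-0.035,0,0,0,0],[0,-0.035,0,0,0,0],[0,-0.03,0,0,0,0],[0,-0.02,0,0,0,0]]'
python3 -m handwheel '[[0,0,0,0,0,0],[0,0,0,0,0,0],[0,0,0,0,0,0],[0,0,0,0,0,0],[0,0,0,0,0,0],[0,0,0,0,0,0],[0,0,0,0,0,0],[0,0,0,0,0,0]]'
python3 - <<'E'
from h import *
o=monitor.get_obs();print(o['ee_pos'],o['wrist_force'])
for n,b in(('top',dict(ocov=(40,150,160,270,.065,.085),tray=(40,150,160,270,.009,.025),rcov=(265,190,360,290,.065,.085),vl=(172,200,195,222,.02,.05),vr=(445,208,470,230,.02,.05),bot=(505,195,540,225,.05,.1))),('side',dict(ocov=(80,330,235,479,.065,.085),tray=(80,330,235,479,.009,.025)))):
    c=shot(n);C=cloud(c);save(c,f'pics/k_{n}.png')
    for k,q in b.items():
        P=top_of(c,q[:4],*q[4:],C)
        if len(P)>9: print(n,k,len(P),rect(P),np.median(P[:,2]))
E
```

```text
time: 48.18
ee_pos: [0.5397, 0.4295, 0.0963]
tcp_rot: [180.0, -0.0, 159.3]
wrist_force: [0.8, 0.4, -0.3]
opening: 0.0854
time: 48.85
ee_pos: [0.5404, 0.4301, 0.2216]
tcp_rot: [179.7, 0.2, 159.3]
wrist_force: [-0.1, 0.8, 0.9]
opening: 0.0853
time: 49.52
ee_pos: [0.4481, 0.1888, 0.2165]
tcp_rot: [-180.0, 0.0, 159.2]
wrist_force: [0.5, 0.1, 0.2]
opening: 0.0858
time: 50.18
ee_pos: [0.4494, 0.1913, 0.2161]
tcp_rot: [-180.0, -0.0, 159.3]
wrist_force: [-0.4, 0.6, -0.0]
opening: 0.0854
[0.44938    0.19131112 0.21606482] [-0.4318517   0.61182123 -0.00213434]
top rcov 1745 [488.   16.6  90.5  90.2  -0.7] 0.07426728829852511
top vr 117 [ 535.5 -272.6   21.    20.8  -65.7] 0.03555556521178574
top bot 217 [ 554.3 -394.3   33.1   25.8   23.7] 0.05830965656140634
side ocov 2838 [540.  429.9 116.8  65.1 -21. ] 0.07701418850609763
side tray 1002 [521.3 376.2 210.5 149.7  69.4] 0.014958890607268658
```

View pics/k_top.png

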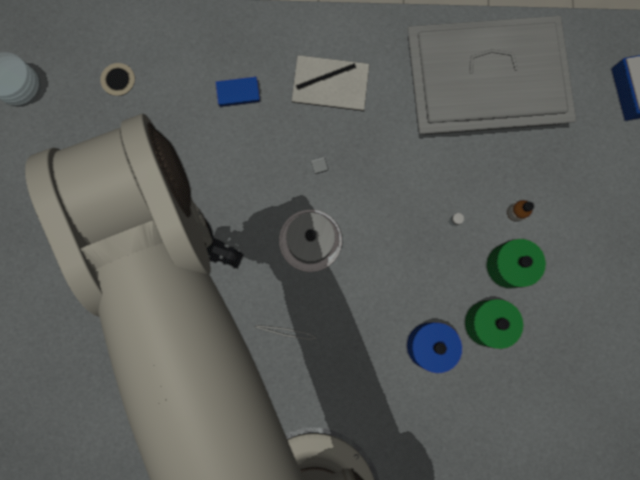

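The round cover is centred at (311,240), and the right vial and bottle have not moved. The arm hides the tray here, so I check the side view.

View pics/k_side.png

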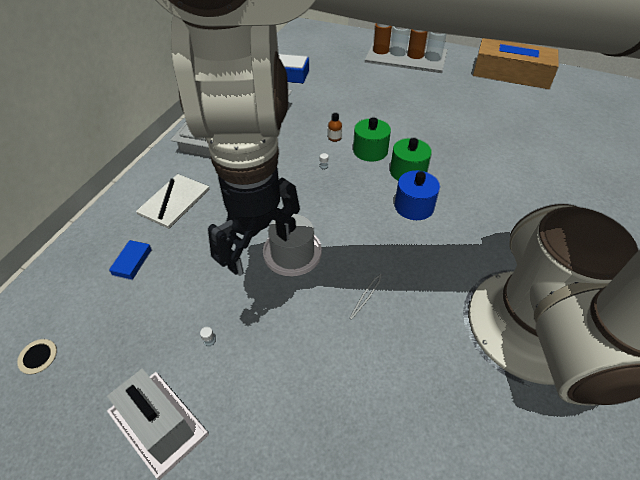

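The oblong cover sits flat and centred in the tray at (155,415). The left vial stands at (208,336) as before, and the gripper is free.

```bash
python3 -c "
from workcell import order; print(order.job_done())"
```

```text
the job is handed in; nothing more can be done
None
```

The job is done and handed in after about 50 s of robot time. I put the lens and then the round cover in the round dish, then the rack and the oblong cover in the oblong tray. Each was lowered slowly until the wrist force showed contact (4–6 N) and then released.

| Item | Last check |
|---|---|
| Lens | about 2–6 mm from the dish centre, upright (checked before it was covered; top and side depth differed by 4 mm) |
| Round cover | about 2 mm from the dish centre, top at 74 mm, as it should be on the dish floor |
| Slide rack | less than 1 mm off centre and about 0.1° off the tray's direction (checked before it was covered) |
| Oblong cover | about 1 mm and 0.5° from the tray, top read as 77 mm against an expected 76 mm; the side camera had been reading about 1 mm high |
| Right vial and bottle | less than 1 mm from where they started |
| Left vial | upright and unmoved in the last side view; the arm hid it from the top camera, so I did not measure it again |

- **Top camera:** the arm also hid the tray in the last top picture, so the rack and oblong cover were checked with the side camera only.
- **Side tray measurement:** the tray reading from the last side picture was unusable because it caught other points. I used the earlier tray readings, which agreed between the two cameras to about 3 mm.

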